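# Clear a snapped bolt out of a T-slot with the slot scraper

### The job

A snapped-off T-bolt is lodged in one of the two T-slots of the fixture plate. Take the scraper from its tool tray, put its blade down into that slot behind the snapped bolt, and drive the bolt along and out of the slot's open end so that it drops into the catch tray; then lay the scraper back in the tool tray. Leave the whole stud with its nut, in the other slot, where it is.

Things in the scene. Friction and masses are not known exactly. Their poses are not given: they have to be found in the camera images.
- plate: Fixed dark cast-metal fixture plate on two low feet, 240 long (x) x 140 wide (y), top face 65 above the bench. Origin on the bench under its centre; x runs along the slots towards their open ends, z up. Two T-slots along x, centred at y = -32 and +32, open at x = +120 (the plate's end), closed by solid metal from x = -120 to -105. Which slot holds the snapped bolt varies.
- slot_a_end (a point): Middle of the slot floor at the open end of the slot at y = +32 of the plate, 38 above the bench; axes as the plate's. Both slots: mouth 16 wide and 14 deep, below it an undercut 28 wide and 13 high, floor 27 below the plate's top face.
- slot_b_end (a point): The same point of the slot at y = -32 of the plate.
- catch_tray: Fixed shallow open steel tray on the bench against the plate's open end, 96 (x) x 150 (y) x 25 high, wall and floor 3. Origin under its centre, which is at x = +170, y = 0 in the plate's frame; axes as the plate's.
- scrap: The snapped T-bolt, loose steel, about 75 g: flat head 36 (x, along the slot) x 24 (y) x 10 high on the slot floor, with a broken stump 12 in diameter standing 8 above the head's middle (9 below the plate's top face). The head is wider than the slot mouth, so it leaves only by the open end; it slides freely. Origin: centre of the head's underside; axes at the start parallel to the plate's.
- stud: The good stud in the other slot: same 36 x 24 x 10 head, a 12 diameter stem with washer (28 diameter) and nut, its top 28 above the plate's top face. Loose, about 160 g. Origin: centre of the head's underside, on the slot floor. To be left alone.
- scraper: Straight slot scraper, about 140 g, lying flat: wooden handle 110 long (x -55 to +55) x 20 wide x 24 high (z), rigid steel blade 95 long (x +55 to +150) x 10 wide x 6 thick (z 0 to 6), flush with the handle's underside. Origin: centre of the handle's underside; x points to the tip, z up as it lies. Balance point about 25 ahead of the origin.
- scraper_tip (a point): Centre of the scraper blade's end face: 150 along x from the scraper's origin and 3 above its underside. For the tip to reach the slot floor with hand and handle clear of the plate, dip the blade 30 to 45 degrees from level.
- tool_tray: Fixed shallow grey tray on the bench that holds the scraper, 300 (x) x 150 (y), walls 15 high, wall and floor 3. Origin under its centre, z up. Other loose hand tools and shop goods stand about on the bench.

How it is judged:
On the way, in this order (a step that is already met when the one before it is completed fails the run):
1. the scraper's tip is down in the scrap's slot, behind the snapped bolt (z of scraper_tip in the frame of plate below 0.057 m and x of scraper_tip in the frame of scrap between -0.12 and -0.012 m and y of scraper_tip in the frame of scrap between -0.014 and 0.014 m), for 0.1 s.
2. the snapped bolt has been driven out and is in the catch tray (x of scrap in the frame of catch_tray between -0.048 and 0.048 m and y of scrap in the frame of catch_tray between -0.075 and 0.075 m and z of scrap in the frame of catch_tray below 0.035 m), for 0.2 s.
At the end, for the whole second after the job is handed in: The snapped bolt lies at rest inside the catch tray; the scraper lies at rest inside the tool tray (handle origin less than 22 mm and tip less than 30 mm above the bench, both within the tray's outline); the stud is within 15 mm of its starting place (all of step 2 and x of scraper in the frame of tool_tray between -0.14 and 0.14 m and y of scraper in the frame of tool_tray between -0.072 and 0.072 m and z of scraper in the frame of tool_tray below 0.022 m and x of scraper_tip in the frame of tool_tray between -0.152 and 0.152 m and y of scraper_tip in the frame of tool_tray between -0.077 and 0.077 m and z of scraper_tip in the frame of tool_tray below 0.03 m and linear speed of each of scraper, scrap below 0.02 m/s and distance of stud from where it was at the start of the episode below 0.015 m); the robot touches nothing.
It fails at once if the good stud is shifted by more than 15 mm (distance of stud from where it was at the start of the episode above 0.015 m).
It also fails if it takes over 56 s, if anything falls off the work surface, if the arm or the gripper's body presses on something with over 40 N, if the wrist force passes 120 N, or if a joint passes its speed limit or range.

### The arm

A 7-joint arm with a two-finger parallel gripper is mounted at the origin on the work surface. World frame = base frame: x ahead of the robot, y to its left, z up, the work surface at z = 0. Lengths are in m, angles in rad, forces in N, time in s.
With the tool pointing down it reaches from about 0.375 to 0.925 m from the base axis. Payload 3.1 kg.
Tool frame: the origin (TCP) lies on the centre line of the jaws, within the pads' length; the fingertips stand 14 mm ahead of it and the grasp point (between the pads) lies 5 mm behind it; z points along the fingers, y is the line along which they close (so a half turn about z gives the same grasp; the last joint's range is limited). The gripper opens to 85 mm and grips with 20 to 120 N. Pads are 22 mm wide; open, the fingers measure 114 mm over their backs; the gripper's body (76 mm by 85 mm) begins 54 mm behind the grasp point. The pads swing forward as they close: fully open they stand 13 mm farther back than shut.
Start: joints at [-1.408, 0.383, 0.044, 1.598, -0.018, 1.161, -0.05], TCP at [0.168, 0.628, 0.245] pointing down, gripper open.
Joint ranges: [-2.61, 2.61], [-0.41, 2.15], [-1.48, 1.57], [0, 2.5], [-1.57, 4.71], [0.05, 1.97], [-2.85, 2.85]. Speed limits (rad/s): [2.79, 2.79, 3.14, 3.14, 3.14, 3.14, 3.14].

### API

Orientations are given as a unit quaternion [x, y, z, w].
In Python, from bench import ctrl gives the robot as it stands. Calls block until the motion is done:
- ctrl.move_ptp(position, orientation): joint-space move of the TCP to a pose.
- ctrl.movel(position, orientation=None, speed=0.15): straight line of the TCP; orientation=None keeps the orientation; speed is the mean speed in m/s.
- ctrl.move_j(angles): joint-space move.
- ctrl.move_gripper(opening, effort=None): finger opening in m; effort is the grip in N (None keeps the last); returns when the fingers have stopped.
- ctrl.pause(seconds).
- ctrl.inverse_kinematics(position, orientation): joint angles nearest the present ones, or None.
- ctrl.read_camera(name): name is "side" or "top"; returns (picture, depth): 400x640x3 uint8, red, green, blue; 400x640 float32, m along the optical axis (not along the pixel's ray), 0 where there is no reading.
- ctrl.camera_params(name): a dict with "K" (3x3 intrinsics, pixels), "camera_from_world" (4x4, takes a point from world to camera coordinates). Camera axes: x right, y down, z forward; pixel columns grow to the right and rows downward; lengths in m; the calibration is good to about 2 mm. A picture is of the moment at which its call begins. camera_params takes no time and is no camera call.
A pose or a line that the arm cannot do raises ctrl.MotionError and nothing moves.
- ctrl.sign_off(): hands the job in; it is judged then, once.
Trained networks look in the newest picture that a camera, given by its name, has taken for a name from the list of things; names that differ only in an ending like _2 or _b are one class to them, and where a whole thing is asked for, a point or a joint stands for the part that bears it (a point fixed in the world has none). Each returns a list of dicts, best first, with "score" (0 to 1); they miss things now and then, are a little off and sometimes report something else, mostly with a low value. They report only what shows in the picture. A call takes as long as a camera call.
- ctrl.look_for(camera, name): "rect" ([left, top, right, bottom] in pixels, round what is visible of it).
- ctrl.outline_of(camera, name): "region" (400x640 bool, what is visible of it) and "rect" ([left, top, right, bottom] in pixels, round what is visible of it).
Readings, each from a call of its own:
- ctrl.read_time_s(): time.
- ctrl.read_qpos(): joint angles.
- ctrl.read_joint_vel(): joint speeds.
- ctrl.read_effort(): joint torques, N m.
- ctrl.read_eef_pos(): TCP position.
- ctrl.read_tcp_rot(): TCP orientation.
- ctrl.read_ft_force(): force on the tool from outside, world axes, zero at the start.
- ctrl.read_ft_torque(): the same for the moment, N m.
- ctrl.read_finger_gap(): finger opening in m.
- ctrl.read_grasp_force(): force on a finger pad.
Only numpy, scipy, OpenCV 4.12 (cv2) and the standard library are available. Lean on these libraries where they do the work, as an engineer would, in place of code of your own. Each camera call takes 0.05 s, during which the arm holds its last target. There are 200 camera calls.

## Working session

There is one attempt and no reset: what is moved stays moved. The work goes in short steps, each a Python script; the robot and the scene stay as the last script left them, time stands still between calls to the robot, and variables do not carry over. Pictures are saved under pics/ and viewed, at most 10 in all, crops included, and the job is handed in when it is done.

```bash
mkdir -p pics; ls
cat > h.py <<'E'
import numpy as np, cv2
from bench import ctrl
from scipy.spatial.transform import Rotation as R
def cloud(cam,depth):
    p=ctrl.camera_params(cam);K=np.array(p["K"]);T=np.linalg.inv(np.array(p["camera_from_world"]))
    v,u=np.mgrid[0:400,0:640]
    P=np.stack([(u-K[0,2])/K[0,0]*depth,(v-K[1,2])/K[1,1]*depth,depth],-1)
    return P@T[:3,:3].T+T[:3,3]
E
python3 - <<'E'
from h import *
for c in("top","side"):
    im,d=ctrl.read_camera(c);np.savez(f"{c}.npz",im=im,d=d)
    P=cloud(c,d)
    cv2.imwrite(f"pics/{c}0.png",im[:,:,::-1])
    for n in("plate","scrap","stud","scraper","catch_tray","tool_tray"):
        for r in ctrl.outline_of(c,n)[:2]:
            m=r["region"]&(d>0);q=P[m]
            np.save(f"m_{c}_{n}.npy",r["region"]) if r["score"]>.5 else 0
            print(c,n,round(r["score"],2),r["rect"],m.sum(),np.median(q,0).round(3) if len(q) else "")
print(ctrl.read_time_s(),ctrl.camera_params("top"))
E
```

```text
bench.py
pics
top plate 0.8 [121.2, 149.2, 280.6, 259.8] 10585 [0.514 0.104 0.063]
top scrap 0.65 [204.4, 189.1, 223.9, 197.2] 130 [0.543 0.078 0.048]
top stud 0.68 [199.4, 220.3, 219.5, 231.2] 235 [0.477 0.084 0.071]
top scraper 0.98 [416.0, 187.1, 450.8, 288.3] 1017 [ 0.453 -0.317  0.024]
top catch_tray 0.71 [256.2, 190.1, 330.8, 282.6] 4302 [ 0.472 -0.061  0.002]
top tool_tray 0.92 [379.6, 159.9, 489.4, 333.8] 12355 [ 0.456 -0.329  0.002]
side plate 0.72 [261.0, 247.2, 454.1, 384.0] 11908 [ 0.446 -0.334  0.002]
side plate 0.58 [195.6, 131.2, 289.5, 219.3] 5146 [0.505 0.065 0.063]
side scrap 0.54 [256.4, 163.9, 265.0, 175.2] 40 [0.544 0.072 0.048]
side stud 0.57 [224.2, 160.1, 239.7, 185.1] 166 [0.477 0.082 0.071]
side scraper 0.65 [311.7, 282.0, 417.0, 327.7] 1415 [ 0.449 -0.324  0.02 ]
side catch_tray 0.93 [227.5, 199.9, 315.6, 251.0] 3015 [ 0.474 -0.057  0.004]
side tool_tray 0.64 [260.6, 246.4, 456.9, 380.5] 11742 [ 0.446 -0.333  0.002]
0.7 {'K': array([[453.54004229,   0.        , 317.35207259],
       [  0.        , 453.54004229, 201.7192329 ],
       [  0.        ,   0.        ,   1.        ]]), 'camera_from_world': array([[ 0.0237709 , -0.99960659,  0.01488645, -0.11769811],
       [-0.98426669, -0.02600876, -0.17476452,  0.5266638 ],
       [ 0.17508294, -0.01049793, -0.98449772,  0.77179935],
       [ 0.        ,  0.        ,  0.        ,  1.        ]])}
```

Run:
```python
from h import *
im=np.load("top.npz")["im"];cv2.imwrite("pics/topc.png",cv2.resize(im[130:345,110:500,::-1],None,fx=2,fy=2,interpolation=cv2.INTER_CUBIC))
P={c:cloud(c,np.load(c+".npz")["d"]) for c in("top","side")}
def rect(q,n):
    r=cv2.minAreaRect(q[:,:2].astype(np.float32)*1000);print(n,np.round(r[0],1),np.round(r[1],1),round(r[2],2),len(q),np.round(cv2.boxPoints(r)).tolist())
for c in P:
    Q=P[c].reshape(-1,3)
    near=(abs(Q[:,0]-.51)<.15)&(abs(Q[:,1]-.1)<.18)
    q=Q[near&(abs(Q[:,2]-.0645)<.004)];rect(q,c+" platetop")
    m=np.load(f"m_{c}_scrap.npy").ravel();q=Q[m];print(c,"scrap z",np.percentile(q[:,2],[5,50,95]).round(3));
    q=q[abs(q[:,2]-.056)<.005];rect(q,"stump") if len(q)>3 else 0
    m=np.load(f"m_{c}_stud.npy").ravel();q=Q[m];q=q[q[:,2]>.08];rect(q,c+" stud>.08")
    m=np.load(f"m_{c}_scraper.npy").ravel();q=Q[m]
    rect(q[(q[:,2]>.018)&(q[:,2]<.04)],c+" handle");rect(q[(q[:,2]<.014)],c+" blade");print(np.percentile(q[:,2],[5,50,95]).round(3))
    t=(abs(Q[:,0]-.45)<.18)&(abs(Q[:,1]+.33)<.11)&(Q[:,2]>.011)&(Q[:,2]<.018)
    rect(Q[t],c+" trayrim")
```

```text
top platetop [515.  102.5] [241.3 140.5] 75.54 8336 [[417.0, 3.0], [553.0, -32.0], [613.0, 202.0], [477.0, 237.0]]
top scrap z [0.044 0.048 0.057]
stump [542.5  81. ] [10.7 11.2] 10.33 38 [[536.0, 86.0], [538.0, 75.0], [549.0, 76.0], [547.0, 88.0]]
top stud>.08 [478.2  87.5] [15.7 13.8] 34.1 59 [[468.0, 89.0], [476.0, 77.0], [489.0, 86.0], [481.0, 98.0]]
top handle [ 435.1 -314.3] [ 21.2 111.2] 74.01 686 [[379.0, -309.0], [486.0, -340.0], [492.0, -319.0], [385.0, -289.0]]
top blade [ 480.5 -324.4] [ 16.  203.7] 73.64 298 [[381.0, -303.0], [576.0, -361.0], [580.0, -345.0], [385.0, -288.0]]
[0.006 0.024 0.027]
top trayrim [ 461.9 -325.8] [151.2 300.6] 79.8 944 [[301.0, -374.0], [596.0, -427.0], [623.0, -278.0], [327.0, -225.0]]
side platetop [515.  100.6] [245.5 141.8] 75.61 3129 [[416.0, -1.0], [553.0, -36.0], [614.0, 202.0], [477.0, 237.0]]
side scrap z [0.042 0.048 0.057]
stump [542.9  77.3] [8.1 6.7] 55.1 12 [[538.0, 76.0], [543.0, 72.0], [548.0, 79.0], [542.0, 83.0]]
side stud>.08 [477.   85.1] [13.9 13.3] 49.99 41 [[467.0, 84.0], [478.0, 76.0], [487.0, 86.0], [476.0, 95.0]]
side handle [ 435.  -315.7] [ 22.4 111.6] 73.76 764 [[378.0, -311.0], [485.0, -342.0], [492.0, -321.0], [385.0, -289.0]]
side blade [ 484.4 -321. ] [ 39.3 209.6] 74.23 556 [[378.0, -311.0], [580.0, -368.0], [591.0, -331.0], [389.0, -274.0]]
[0.004 0.02  0.028]
side trayrim [ 461.8 -326. ] [153.5 302.2] 79.91 1344 [[300.0, -375.0], [597.0, -428.0], [624.0, -277.0], [326.0, -224.0]]
```

View pics/topc.png

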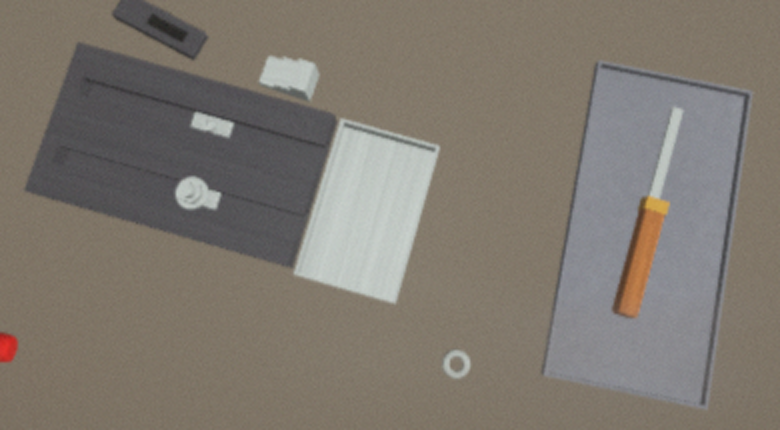

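View pics/side0.png

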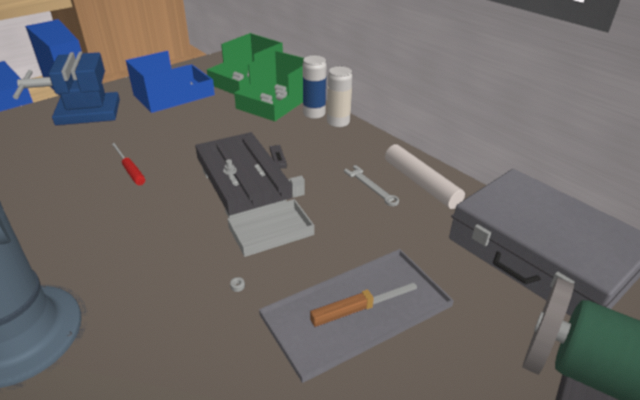

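The top view shows the scrap in the upper slot (crop px 212,124, slot a at y=+32). The stud is in the other slot (192,192). The open ends face the catch tray to the right, and the scraper's tip points up in the image (675,110). Next I check the poses for reachability.

```bash
cat >> h.py <<'E'
A=np.deg2rad(75.57+180)
PL=np.array([.515,.1015,0]); RP=R.from_euler('z',A).as_matrix()
SC=np.array([.435,-.315,.003]); YAW=np.deg2rad(-16.1)
RS=R.from_euler('z',YAW).as_matrix()
G=np.array([.020,0,.017])   # TCP in the scraper frame
TIP=np.array([.150,0,.003])
def tool(Rs,s): return R.from_matrix(Rs@np.diag([s,-s,-1.])).as_quat()
def use(tip,dip,s,off=np.zeros(3)):
    Rs=RP@R.from_euler('y',np.deg2rad(dip)).as_matrix()
    return PL+RP@np.array(tip)+off+Rs@(G-TIP),tool(Rs,s)
E
python3 - <<'E'
from h import *
print(ctrl.inverse_kinematics([.168,.628,.245],ctrl.read_tcp_rot()))
for s in(1,-1):
    f=lambda j:None if j is None else np.round(j,2)
    print(s,"grasp",f(ctrl.inverse_kinematics(SC+RS@G,tool(RS,s))))
    for dip in(30,35,40):
        for t in([-.03,.032,.13],[-.03,.032,.044],[.13,.032,.044]): print(dip,t,f(ctrl.inverse_kinematics(*use(t,dip,s))))
Q=cloud("top",np.load("top.npz")["d"])
print("plate z",np.median(Q[np.load("m_top_plate.npy")][:,2]),"box",Q[160:180,240:270,2].max())
L=(Q.reshape(-1,3)-PL)@RP
for y0 in(-.032,.032): print(np.percentile(L[(abs(L[:,0])<.09)&(abs(L[:,1]-y0)<.02)&(L[:,2]<.055)&(L[:,2]>.03)][:,1],[2,50,98]).round(4))
E
```

```text
[-1.40725898  0.38327296  0.04404851  1.59796504 -0.01800833  1.160771
 -0.04918467]
1 grasp [-0.32  0.93  1.14  2.   -1.06  0.99 -0.48]
30 [-0.03, 0.032, 0.13] [ 0.76  0.61 -1.23  1.88  0.2   0.73  2.44]
30 [-0.03, 0.032, 0.044] [ 0.75  0.83 -1.25  1.93  0.54  0.65  2.24]
30 [0.13, 0.032, 0.044] [-0.95  0.92  1.37  2.1  -1.45  1.48 -2.32]
35 [-0.03, 0.032, 0.13] [-1.19  0.72  1.38  1.99 -1.39  1.37 -2.67]
35 [-0.03, 0.032, 0.044] [ 0.81  0.82 -1.25  1.95  0.4   0.58  2.4 ]
35 [0.13, 0.032, 0.044] [-0.89  0.94  1.37  2.11 -1.49  1.58 -2.26]
40 [-0.03, 0.032, 0.13] [-1.15  0.72  1.38  2.02 -1.46  1.43 -2.6 ]
40 [-0.03, 0.032, 0.044] [-1.01  0.74  1.15  2.06 -1.54  1.3  -2.47]
40 [0.13, 0.032, 0.044] [-0.83  0.97  1.37  2.11 -1.54  1.68 -2.2 ]
-1 grasp [ 0.06  0.59  0.58  1.98 -0.49  0.71  2.23]
30 [-0.03, 0.032, 0.13] [-0.87  0.35  0.78  1.95 -0.95  0.95  0.18]
30 [-0.03, 0.032, 0.044] [-0.74  0.47  0.63  1.99 -1.1   0.86  0.36]
30 [0.13, 0.032, 0.044] [-0.81  0.61  1.09  2.1  -1.23  1.17  0.72]
35 [-0.03, 0.032, 0.13] [-0.84  0.34  0.8   1.98 -1.05  0.99  0.29]
35 [-0.03, 0.032, 0.044] [-0.73  0.47  0.67  2.02 -1.22  0.92  0.49]
35 [0.13, 0.032, 0.044] [-0.78  0.65  1.13  2.1  -1.31  1.29  0.82]
40 [-0.03, 0.032, 0.13] [-0.84  0.35  0.85  2.01 -1.16  1.05  0.41]
40 [-0.03, 0.032, 0.044] [-0.73  0.49  0.73  2.05 -1.33  1.01  0.61]
40 [0.13, 0.032, 0.044] [-0.7   0.66  1.11  2.11 -1.35  1.37  0.88]
plate z 0.06304766234031223 box 0.8536289502105993
[-0.0388 -0.0313 -0.024 ]
[0.0267 0.0343 0.0411]
```

Run:
```python
from h import *
p=SC+RS@G;q=tool(RS,-1)
ctrl.move_ptp(p+[0,0,.12],q); ctrl.movel(p,speed=.12)
ctrl.move_gripper(.012,80); print("gap",ctrl.read_finger_gap(),ctrl.read_grasp_force(),ctrl.read_eef_pos(),p)
ctrl.movel(p+[0,0,.15],speed=.15)
print(ctrl.read_finger_gap(),ctrl.read_ft_force())
# above the slot, then look at blade
t,qq=use([-.035,.033,.125],35,-1)
ctrl.move_ptp(t,qq); ctrl.pause(.3)
im,d=ctrl.read_camera("top");cv2.imwrite("pics/held.png",cv2.resize(im[130:280,100:320,::-1],None,fx=3,fy=3,interpolation=cv2.INTER_CUBIC))
np.savez("held.npz",im=im,d=d)
im2,d2=ctrl.read_camera("side");np.savez("held_s.npz",im=im2,d=d2)
for c in("top","side"):
    for r in ctrl.outline_of(c,"scraper")[:1]: print(c,r["score"],r["rect"]);np.save(f"mh_{c}.npy",r["region"])
K=ctrl.camera_params("top");w=np.append(PL+RP@[-.035,.033,.125],1);c=(K["camera_from_world"]@w)[:3];print("expected tip px",(K["K"]@c/c[2])[:2],ctrl.read_time_s())
```

```text
gap 0.017935842225012304 81.02932691574097 [ 0.45466433 -0.32080089  0.02051597] [ 0.45421558 -0.32054629  0.02      ]
0.018212818179062017 [-0.20062179 -0.70000845 -1.6719202 ]
top 0.9 [38.7, 115.3, 82.0, 143.3]
side 0.71 [228.3, 71.5, 249.8, 129.4]
expected tip px [177.42705035 174.05252291] 9.6
```

View pics/held.png

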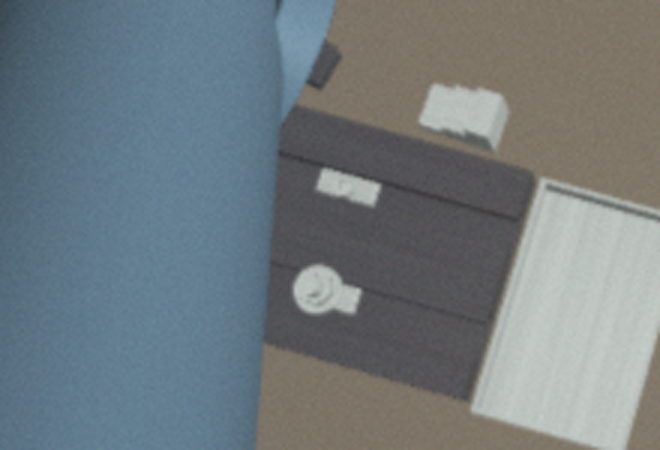

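The arm hides the blade in the top view, so I check it with the side camera by putting its points in the expected scraper frame.

Run:
```python
from h import *
z=np.load("held_s.npz");m=np.load("mh_side.npy");P=cloud("side",z["d"])
q=ctrl.read_tcp_rot();e=np.array(ctrl.read_eef_pos());t,qq=use([-.035,.033,.125],35,-1);print("poserr",e-t,(R.from_quat(q)*R.from_quat(qq).inv()).magnitude())
Rs=R.from_quat(q).as_matrix()@np.diag([-1,1,-1.])
S=(P-e)@Rs+G
box=(abs(S[...,1])<.02)&(S[...,2]>-.02)&(S[...,2]<.035)&(S[...,0]>.035)&(S[...,0]<.17)&(z["d"]>0)
for a in np.arange(.04,.17,.01):
    s=S[box&(abs(S[...,0]-a)<.005)]
    if len(s)>3: print(round(a,3),len(s),"y",np.percentile(s[:,1],[5,50,95]).round(4),"z",np.percentile(s[:,2],[5,50,95]).round(4))
print("tip",S[box][:,0].max(),np.percentile(S[box][:,0],99))
im=z["im"];cv2.imwrite("pics/held_s.png",cv2.resize(im[50:230,160:360,::-1],None,fx=3,fy=3,interpolation=cv2.INTER_CUBIC))
```

```text
poserr [ 2.52884675e-05 -9.28574977e-05  1.79730243e-05] 0.00012699987754039715
0.04 41 y [-0.0092 -0.0021  0.0093] z [0.0131 0.0233 0.0256]
0.05 54 y [-0.0094 -0.0022  0.0112] z [0.0041 0.0233 0.0265]
0.06 69 y [-0.0084  0.0004  0.01  ] z [0.0013 0.0117 0.025 ]
0.07 18 y [-0.0033  0.0009  0.0053] z [0.0023 0.0045 0.0071]
0.08 20 y [-0.0042 -0.0009  0.0043] z [0.0015 0.0062 0.0077]
0.09 21 y [-0.0031  0.0002  0.0049] z [0.0004 0.0046 0.0087]
0.1 22 y [-0.0041  0.0009  0.0061] z [0.0012 0.0044 0.0078]
0.11 22 y [-0.004  -0.      0.0048] z [0.0009 0.0045 0.0074]
0.12 21 y [-0.0034  0.0017  0.0057] z [0.0023 0.0049 0.0078]
0.13 20 y [-0.0037 -0.      0.0051] z [0.0007 0.0055 0.0083]
0.14 20 y [-0.0041  0.0004  0.0065] z [0.0012 0.0049 0.0083]
0.15 17 y [-0.0028  0.0007  0.0058] z [0.0002 0.0041 0.0082]
tip 0.1518354785181198 0.15036252265584665
```

View pics/held_s.png

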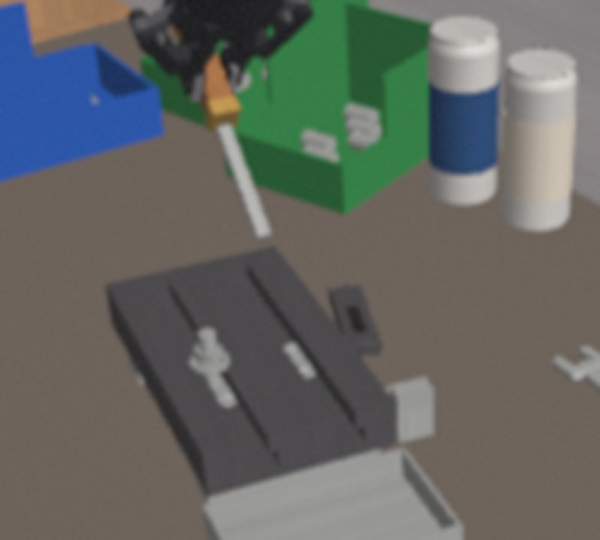

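The grasp matches the model to within about 1 mm: the blade tip is at (265,235) in the crop, in line with the right-hand slot that holds the scrap at (300,360). Next I lower the blade and push.

Run:
```python
from h import *
def go(x,y,z,sp): 
    p,q=use([x,y,z],35,-1); ctrl.movel(p,q,speed=sp); print(x,z,np.round(RP.T@np.array(ctrl.read_ft_force()),1),ctrl.read_time_s())
Y=.0325
go(-.035,Y,.075,.12)
f0=np.array(ctrl.read_ft_force())
for z in(.062,.052,.0435):
    go(-.035,Y,z,.04)
    if np.linalg.norm(ctrl.read_ft_force()-f0)>8: print("STOP");break
else:
    ctrl.pause(.2)
    for x in(.0,.03,.06):
        go(x,Y,.0435,.06)
        if np.linalg.norm(ctrl.read_ft_force()-f0)>15: print("STOP");break
im,d=ctrl.read_camera("side")
for n in("scrap","stud"):
    for r in ctrl.outline_of("side",n)[:2]:
        P=cloud("side",d)[r["region"]];print(n,r["score"],((np.median(P,0)-PL)@RP).round(4))
cv2.imwrite("pics/push.png",cv2.resize(im[50:230,160:360,::-1],None,fx=3,fy=3,interpolation=cv2.INTER_CUBIC))
```

```text
-0.035 0.075 [ 0.1  0.3 -1. ] 10.1667
-0.035 0.062 [-1.1 -0.7 -0.8] 10.6417
-0.035 0.052 [ 1.   0.  -1.8] 11.0417
-0.035 0.0435 [ 0.3  0.3 -1.1] 11.4
0.0 0.0435 [-0.8  0.7 -1.4] 12.3333
0.03 0.0435 [-0.1 -0.6 -1.2] 12.9833
0.06 0.0435 [ 0.5  0.1 -0.8] 13.6333
scrap 0.53 [0.0923 0.0362 0.0471]
stud 0.75 [ 0.0285 -0.0325  0.0696]
```

View pics/push.png

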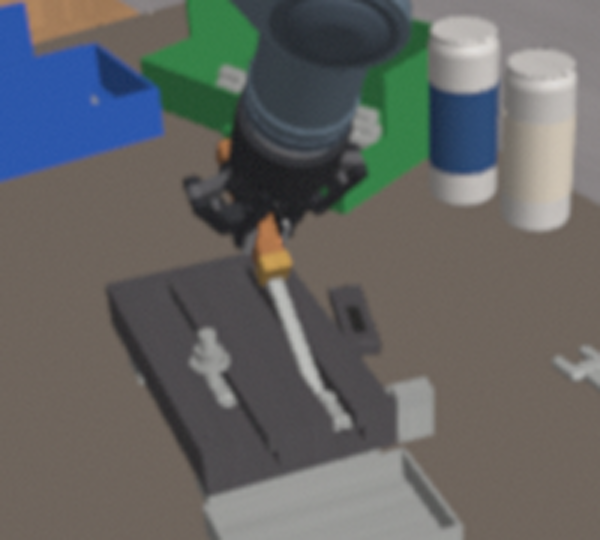

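The blade is in the slot with its end at (315,385), pushing the scrap, which is now at (338,412). The stud hasn't moved. I keep pushing until the scrap is out.

Run:
```python
from h import *
f0=np.array(ctrl.read_ft_force())
for x in(.09,.105,.12,.132):
    p,q=use([x,.0325,.0435],35,-1); ctrl.movel(p,q,speed=.08); f=np.array(ctrl.read_ft_force());print(x,np.round(RP.T@f,1))
    if np.linalg.norm(f-f0)>15: print("STOP");break
ctrl.pause(.4)
im,d=ctrl.read_camera("side");print(ctrl.read_time_s())
for n in("scrap","stud"):
    for r in ctrl.outline_of("side",n)[:2]:
        P=cloud("side",d)[r["region"]];print(n,r["score"],((np.median(P,0)-PL)@RP).round(4))
cv2.imwrite("pics/push2.png",cv2.resize(im[80:260,180:380,::-1],None,fx=3,fy=3,interpolation=cv2.INTER_CUBIC))
```

```text
0.09 [ 0.1 -0.3 -1.1]
0.105 [ 0.7  0.  -2.3]
0.12 [-0.3 -0.2 -0.8]
0.132 [-0.2 -0.9 -0.9]
15.725
scrap 0.77 [0.1754 0.0332 0.0196]
stud 0.69 [ 0.0285 -0.0323  0.0694]
```

View pics/push2.png

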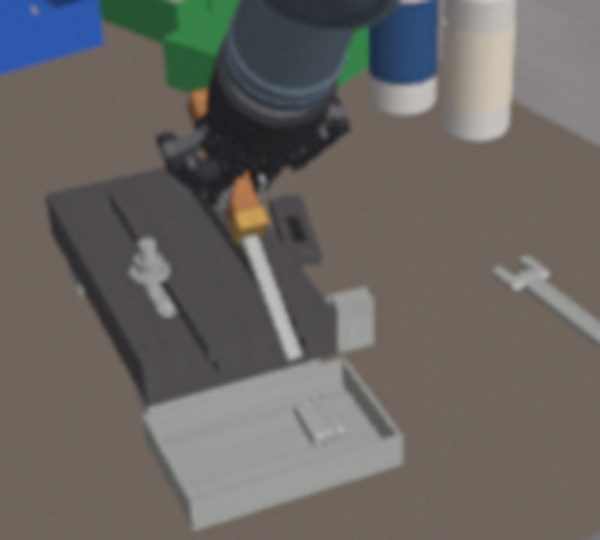

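The bolt lies in the catch tray at (320,420) and the stud is unmoved. I return the scraper to its tray.

Run:
```python
from h import *
p,q=use([.132,.0325,.0435],35,-1); ctrl.movel(p+[0,0,.12],q,speed=.15)
p=SC+RS@G;q=tool(RS,-1)
ctrl.move_ptp(p+[0,0,.12],q); ctrl.movel(p+[0,0,.02],speed=.12)
f0=np.array(ctrl.read_ft_force()); ctrl.movel(p+[0,0,.001],speed=.03); print(np.array(ctrl.read_ft_force())-f0)
ctrl.move_gripper(.06); ctrl.pause(.2); ctrl.movel(p+[0,0,.15],speed=.15)
ctrl.move_ptp([.35,.35,.3],ctrl.read_tcp_rot()) if ctrl.inverse_kinematics([.35,.35,.3],ctrl.read_tcp_rot()) is not None else None
for c in("top","side"):
    im,d=ctrl.read_camera(c)
    for n in("scraper","scrap","stud"):
        for r in ctrl.outline_of(c,n)[:1]:
            P=cloud(c,d)[r["region"]];print(c,n,r["score"],r["rect"],np.median(P,0).round(3),P.min(0).round(3),P.max(0).round(3))
    cv2.imwrite(f"pics/end_{c}.png",im[:,:,::-1])
print(ctrl.read_time_s(),ctrl.read_finger_gap())
```

```text
[-0.46217207 -0.63713031 -0.00892722]
top scraper 0.69 [416.2, 186.3, 451.7, 285.6] [ 0.451 -0.318  0.024] [ 0.382 -0.36  -0.001] [ 0.575 -0.096  0.854]
top scrap 0.55 [288.0, 211.0, 308.4, 224.5] [ 0.505 -0.071  0.019] [ 0.49  -0.09  -0.001] [ 0.521 -0.05   0.023]
top stud 0.66 [200.1, 219.7, 220.9, 233.1] [0.477 0.083 0.07 ] [ 0.386 -0.096  0.035] [0.492 0.111 0.854]
side scraper 0.83 [312.7, 283.2, 418.0, 328.5] [ 0.447 -0.325  0.02 ] [ 0.032 -0.71  -0.001] [ 0.582 -0.279  0.679]
side scrap 0.69 [276.2, 214.2, 293.1, 225.8] [ 0.503 -0.074  0.019] [ 0.032 -0.71   0.001] [ 0.527 -0.035  0.679]
side stud 0.5 [225.8, 158.5, 236.9, 185.2] [0.477 0.082 0.074] [0.466 0.068 0.037] [0.509 0.155 0.093]
24.7 0.060038073680937706
```

View pics/end_side.png

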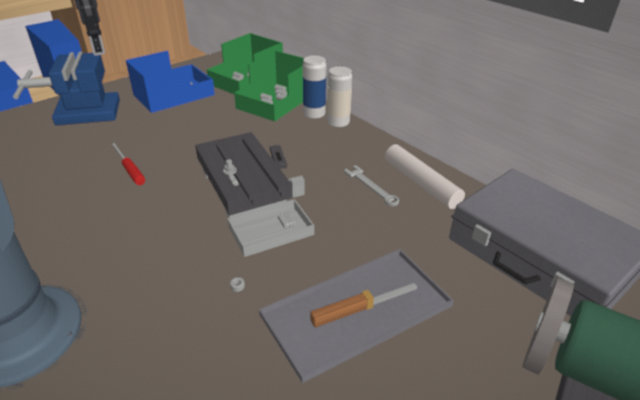

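The scraper lies flat in its tray at (365,305), the bolt is in the catch tray at (287,219), and the stud is where it was. The hand is clear, so I hand in.

```bash
python3 -c "
from bench import ctrl
print(ctrl.read_ft_force(),ctrl.read_eef_pos()); print(ctrl.sign_off())"
```

```text
[-0.26311372 -0.52721017 -0.66340734] [0.35014317 0.34988286 0.29998696]
the job is handed in; nothing more can be done
None
```

The job is handed in at about 25 s: the snapped bolt is in the catch tray, the scraper is back flat in the tool tray, and the stud shows no movement in the camera images; the judge's verdict was not shown.

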